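# Clock a door-knob rose onto its pin and press it home

## Robot

A 7-joint arm with a two-finger parallel gripper is mounted at the origin on the work surface. World frame = base frame: x ahead of the robot, y to its left, z up, the work surface at z = 0. Lengths are in m, angles in rad, forces in N, time in s.
With the tool pointing down it reaches from about 0.425 to 0.875 m from the base axis. Payload 4.7 kg.
Tool frame: the origin (TCP) lies between the finger pads; the fingertips stand ctrl.tip_reach ahead of it and the grasp point (between the pads) lies 5 mm behind it (ctrl.tip_reach is the distance from the TCP to the fingertips, in m); z points along the fingers, y is the direction in which the jaws open and shut (so a half turn about z gives the same grasp; the last joint's range is limited). The gripper opens to 87 mm and grips with 3 to 60 N. Pads are 19 mm wide; open, the fingers measure 117 mm over their backs; the gripper's body (75 mm by 190 mm) begins 51 mm behind the grasp point.
Start: joints at [1.186, 0.321, -0.07, 1.45, 0.023, 1.371, -0.057], TCP at [0.252, -0.599, 0.237] pointing down, gripper open.
Joint ranges: [-2.86, 2.86], [-0.3, 2.09], [-1.38, 1.24], [0.06, 2.45], [-1.56, 4.7], [0.09, 2.05], [-2.69, 2.69]. Speed limits (rad/s): [2.57, 2.57, 3.14, 3.14, 3.14, 3.14, 3.14].

## Interface

Orientations are given as a rotation vector (axis times angle).
In Python, from bench import ctrl gives the robot as it stands.
- The arm moves only by the shell command python3 -m handwheel 'ROWS' [FORCE]. ROWS is JSON, a list of rows, each a list of 7 numbers: the shift along the tool's x, y, z in mm, then the turn, a rotation vector about the tool's x, y, z in rad, then the gripper's target within -1 to 1 (shut at 1, half-way at 0, fully open at -1). In form: [[dx, dy, dz, ax, ay, az, grip], ...]. A call has 1 to 12 rows; each row is the pose to reach, as a shift and turn from the pose commanded when the call began, along the tool's axes at that moment; what a row does not reach only later rows make up. A row lasts 1/8 s, in which the tool goes at most 62.5 mm and 10.7 degrees, less where a joint would pass 70% of its speed; a pose out of reach is approached as far as the arm can. A call with a gripper value outside its range is refused whole. The fingers move at their own pace and stop on an object; FORCE is the grip in N (left out, the last holds). Time passes only in rows, so rows that repeat a pose let the fingers close. It gives the time, the measured TCP pose, the force and the opening at its end, in the units of the state.
- ctrl.get_state(): the state, without advancing time (a new reading comes with each control period).
- ctrl.get_image(name): name is "scene" or "top" or "wrist"; returns the picture (480x640x3 uint8, red, green, blue); there is no depth.
- ctrl.camera_model(name): a dict with "mtx" (3x3 intrinsics, pixels), "xyz" and "orientation" of the camera in the world. Camera axes: x right, y up, looking along -z (the intrinsics and any distortion apply to the point x, -y, -z); pixel columns grow to the right and rows downward; lengths in m; the calibration is good to about 2 mm. A picture is of the moment at which its call begins: read the wrist's pose just before it. camera_model takes no time and is no camera call; for the wrist camera it gives the pose at the moment of the call.
- ctrl.close_job(): hands the job in, once; it reports no verdict.
The state is a dict: "time": time; "joint_positions": joint angles; "qd": joint speeds; "joint_torque": joint torques, N m; "position": TCP position; "tool_rot": TCP orientation; "ft_force": force on the tool from outside, world axes, zero at the start; "torque": the same for the moment, N m; "grip_width": opening from 0.0 (shut) to 1.0 (fully open).
Only numpy, scipy, OpenCV 4.12 (cv2) and the standard library are available. Lean on these libraries where they do the work, as an engineer would, in place of code of your own. Each camera call takes 0.05 s, during which the arm holds its last target.

## Task

On the door section lying on the bench, the round steel rose is standing off the door on its bush, with the notch in its rim turned away from the anti-twist pin. With a fingertip turn the rose until its notch stands over the pin, then press it down fully home against the door, so that the pin sits in the notch. Do not pull the rose up or off its bush, and leave the tools and fittings lying around undisturbed.

Things in the scene. Friction and masses are not known exactly. Their poses are not given: they have to be found in the camera images.
- rose_face (a point): Centre of the rose's top face: a level satin steel disc, 110 mm across, 12 mm thick, too wide for most grippers to span. Flat from the bush out to 52 mm from its centre, with two countersunk screw holes 30 mm out. It cannot tip and may be pushed anywhere on its face; a fingertip pressing on the face with 2 to 4 N and moving round the axis drags it round by friction
- rose_notch (a point): Middle of the notch in the rose's rim, level with the top face, 53 mm from the axis. The notch goes right through the rose, is open at the rim, 13 mm deep, 17 mm wide at the rim and 13 mm at its bottom
- pin_tip (a point): Top of the anti-twist pin: fixed, upright, steel, domed, 12 mm across, 10 mm high above the door's face, on a round foot 22 mm across, 53 mm from the rose's axis, so it peeps out from under the rim. The rose passes it only with the notch over it (within about 2 degrees; the dome helps a little more); else it stops on the pin, 10 mm off the door
- fixing: What the rose rides on, fixed to the door: origin on the rose's vertical axis at the door's face, x towards the pin. A brass bush, 22 mm across, stands 33 mm high through the middle of the rose, and on it an 8 mm square spindle to 46 mm above the door: 15 to 17 mm above the rose's face at the start, 34 mm when it is seated
- rose (a joint): Turn of the rose about its vertical axis, rad, counter-clockwise from above positive; 0 (or any whole turn) = the notch is over the pin. It starts at least 0.7 rad away from that, either way round, and turns endlessly with about 0.015 N m of friction, staying where it is left; it is stiff to turn while it is pressed on the pin, so turn it with a light touch
- rose_press (a joint): How far the rose is pressed down, m: 0 to 0.002 at the start (underside 19 to 17 mm above the door, 9 to 7 mm above the pin), 0.019 = fully home, underside on the door. Negative = pulled up. A rubber ring grips the bush, so it stays at any height it is left at and goes down under a push of about 5 N
- door: Fixed flat slab, its boarded face painted dark grey-green, 320 x 460 x 44 mm, on two 18 mm battens; origin under its centre at bench level, its face 62 mm above the bench, y along its length. The rose's axis is at x = -82, y = 50 mm in this frame; an escutcheon with a lock cylinder, 50 mm across and 12 mm high, is already fitted at x = -82, y = -42 mm
- knob_mid (a point): Half-way up the loose steel door knob, 52 mm across and 59 mm high, that stands on the door. Leave it
- collar: Loose flat steel ring, 52 mm across, 8 mm high, lying on the door; origin under its centre. Leave it
- screwdriver: Loose black-handled screwdriver, 210 mm long, lying on the door; origin under its middle, handle to its -x. Leave it
- screw_tub: Loose grey open tub of brass screws, 75 x 100 x 30 mm, on the door; origin under its centre. Leave it
- lock_case: Loose mortise lock, 85 x 235 x 24 mm, flat on the bench to the left; origin under its middle. Leave it
- hinge: Loose brass butt hinge, 72 x 104 x 13 mm, flat on the bench to the left; origin under its middle. Leave it
- hammer: Loose hammer, 280 mm long, flat on the bench to the right; origin under its middle. Leave it

How it is judged:
At the end, for the whole second after the job is handed in: The rose is down within 1.2 mm of fully home, its notch round the pin (middle of the notch within 3 mm of the pin's axis, seen from above), and at rest (value of joint rose_press between 0.0178 and 0.0205 m and horizontal distance between rose_notch and pin_tip below 0.003 m and velocity of joint rose_press between -0.002 and 0.002 m/s and velocity of joint rose between -0.05 and 0.05 rad/s); the robot touches nothing.
It fails at once if the rose is pulled up more than 4 mm above where it could start (value of joint rose_press below -0.004 m).
It fails at once if a loose tool or fitting on the door or the bench is moved more than 15 mm or lifted (distance of any of knob_mid, collar, screwdriver, screw_tub, lock_case, hinge, hammer from where it was at the start of the episode above 0.015 m).
It also fails if it takes over 67 s, if anything falls off the work surface, if the arm or the gripper's body presses on something with over 40 N, if the wrist force passes 120 N, or if a joint passes its speed limit or range.

## Working session

There is one attempt and no reset: what is moved stays moved. The work goes in short steps, Python scripts to look and compute and a shell command to move; the robot and the scene stay as the last step left them, time stands still between calls to the robot, and variables do not carry over. Pictures are saved under pics/ and viewed, and the job is handed in when it is done.

```bash
ls; mkdir -p pics
python3 - <<'E'
from bench import ctrl
import cv2,numpy as np
s=ctrl.get_state();print(s); print(ctrl.tip_reach)
for n in("scene","top","wrist"):
    cm=ctrl.camera_model(n);print(n,cm)
    cv2.imwrite(f"pics/{n}0.png",ctrl.get_image(n)[:,:,::-1])
E
```

```text
pics
{'time': 0.0, 'joint_positions': array([ 1.18615125,  0.3218413 , -0.07012443,  1.45164857,  0.02258949,
        1.37078387, -0.05685323]), 'qd': array([ 0.00038156,  0.0009966 , -0.00088847,  0.00108138, -0.00058324,
       -0.00026362, -0.00034168]), 'joint_torque': array([-1.03101549e-04, -4.91281343e+01, -4.04138966e-01, -3.12526488e+01,
       -6.38929149e-02,  4.35393071e-02,  1.61611210e-04]), 'position': array([ 0.25215316, -0.59854235,  0.23546317]), 'tool_rot': array([-3.07752241e+00, -6.22014452e-01,  7.01065238e-04]), 'ft_force': array([ 0.58630782, -0.7423392 , -0.32764725]), 'torque': array([0.0256341 , 0.02710156, 0.03652376]), 'grip_width': 1.0010604522583608}
0.014
scene {'mtx': array([[434.69334462,   0.        , 325.09354739],
       [  0.        , 434.69334462, 237.8450298 ],
       [  0.        ,   0.        ,   1.        ]]), 'xyz': array([ 1.44782887, -0.04961493,  0.98086274]), 'orientation': array([0.61345866, 0.59577373, 1.48148457])}
top {'mtx': array([[624.00562718,   0.        , 326.89572885],
       [  0.        , 624.00562718, 241.25830541],
       [  0.        ,   0.        ,   1.        ]]), 'xyz': array([ 0.33215332, -0.03259184,  1.78704378]), 'orientation': array([ 0.12948206, -0.10831231, -1.56988678])}
wrist {'mtx': array([[375.69929679,   0.        , 321.59105572],
       [  0.        , 375.69929679, 237.3745694 ],
       [  0.        ,   0.        ,   1.        ]]), 'xyz': array([ 0.32154868, -0.56883673,  0.38353606]), 'orientation': array([-0.2443155 ,  0.1654799 , -1.16440222])}
```

View pics/scene0.png

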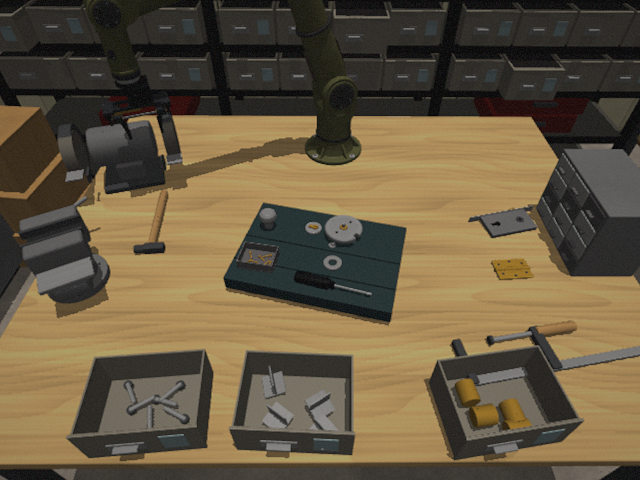

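View pics/top0.png

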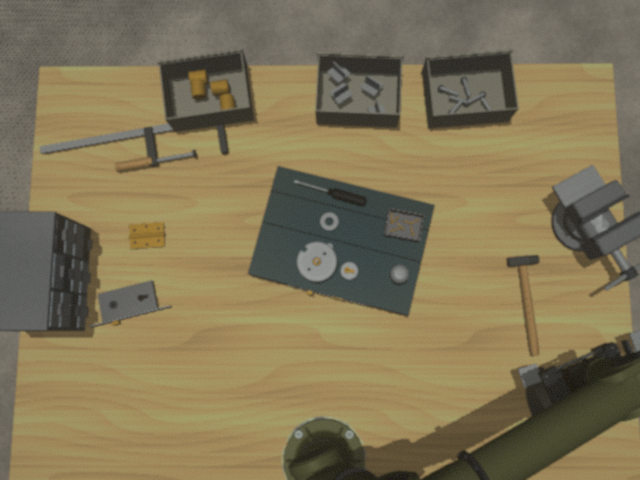

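View pics/wrist0.png

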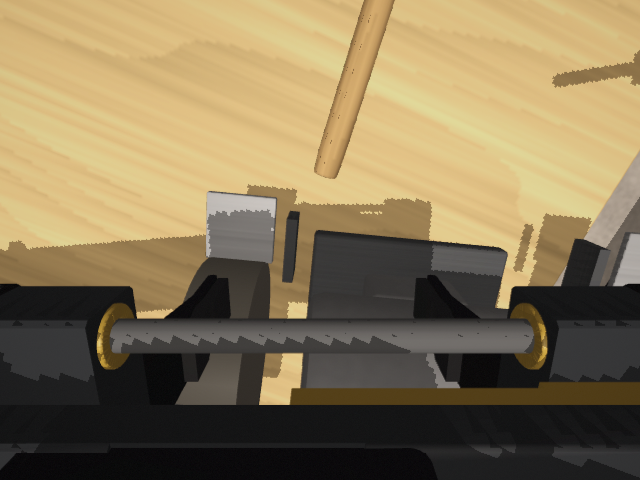

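The scene and top views show the rose at about (343,229) and (317,262) respectively. I'll zoom in and cast rays.

```bash
cat > h.py <<'E'
import numpy as np,cv2
from bench import ctrl
from scipy.spatial.transform import Rotation as R
def ray(cm,u,v):
    K=cm["mtx"];d=np.array([(u-K[0,2])/K[0,0],-(v-K[1,2])/K[1,1],-1.])
    return np.array(cm["xyz"]),R.from_rotvec(cm["orientation"]).apply(d)
def onz(cm,u,v,z):
    o,d=ray(cm,u,v);return o+d*(z-o[2])/d[2]
def proj(cm,p):
    q=R.from_rotvec(cm["orientation"]).inv().apply(np.array(p)-cm["xyz"])
    K=cm["mtx"];return K[0,0]*q[0]/-q[2]+K[0,2],K[1,1]*q[1]/q[2]+K[1,2]
E
python3 - <<'E'
from h import *
a=cv2.imread("pics/top0.png")[160:320,240:440];cv2.imwrite("pics/topz.png",cv2.resize(a,None,fx=4,fy=3.75,interpolation=cv2.INTER_CUBIC))
a=cv2.imread("pics/scene0.png")[195:320,215:415];cv2.imwrite("pics/scenez.png",cv2.resize(a,None,fx=4,fy=4,interpolation=cv2.INTER_CUBIC))
t=ctrl.camera_model("top")
print(onz(t,317,262,.091)); 
for p in [(278,168),(434,205),(408,315),(249,273)]: print(onz(t,*p,.062))
print(R.from_rotvec(ctrl.get_state()["tool_rot"]).as_matrix())
T=R.from_rotvec(ctrl.get_state()["tool_rot"]); w=ctrl.camera_model("wrist")
print(T.inv().apply(w["xyz"]-ctrl.get_state()["position"]), (T.inv()*R.from_rotvec(w["orientation"])).as_matrix())
E
```

```text
[0.5335698  0.01728972 0.091     ]
[0.80705483 0.12963666 0.062     ]
[ 0.69752605 -0.31114626  0.062     ]
[ 0.38998566 -0.23163971  0.062     ]
[0.50679961 0.20720239 0.062     ]
[[ 9.21526420e-01  3.88315060e-01 -6.87221093e-04]
 [ 3.88315647e-01 -9.21525505e-01  1.30479713e-03]
 [-1.26619391e-04 -1.46926373e-03 -9.99998913e-01]]
[ 0.07549645 -0.00071138 -0.14797748] [[-7.18590632e-04  9.61493293e-01  2.74827457e-01]
 [ 9.99999428e-01  4.73216542e-04  9.59131567e-04]
 [ 7.92145670e-04  2.74827989e-01 -9.61493083e-01]]
```

View pics/topz.png

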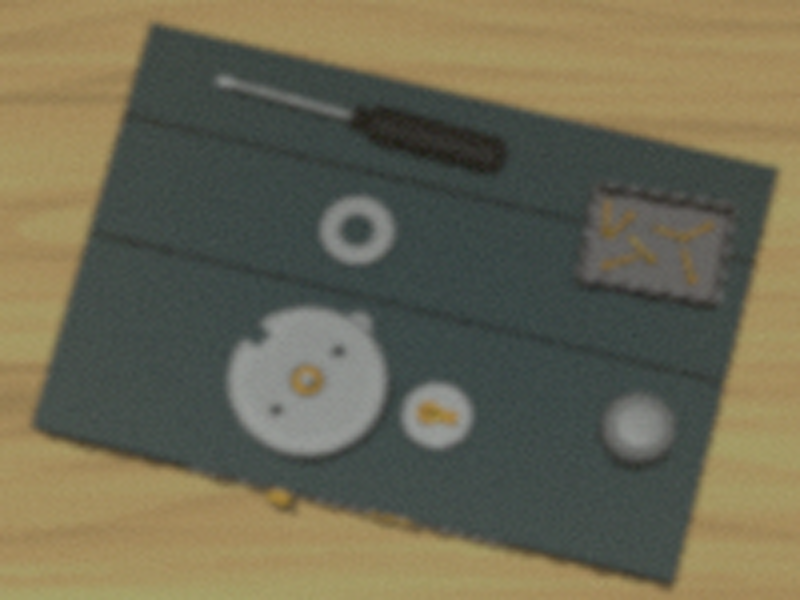

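View pics/scenez.png

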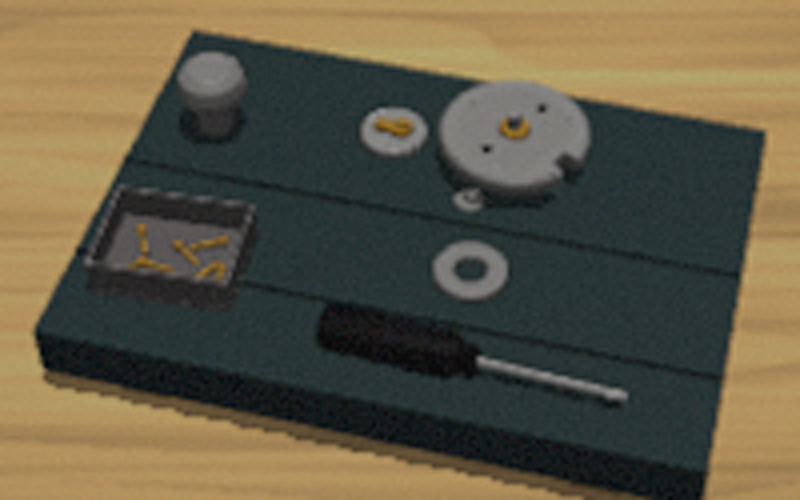

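```bash
python3 -m handwheel '[[0,0,-60,0,0,0,-0.38],[0,0,-80,0,0,0,-0.38],[49,-43,-80,0,0,-0.117,-0.38],[98,-86,-75,0,0,-0.234,-0.38],[146,-130,-70,0,0,-0.351,-0.38],[195,-173,-65,0,0,-0.469,-0.38],[244,-216,-60,0,0,-0.586,-0.38],[293,-259,-55,0,0,-0.703,-0.38],[342,-302,-50,0,0,-0.82,-0.38],[390,-346,-45,0,0,-0.938,-0.38],[439,-389,-40,0,0,-1.055,-0.38],[488,-432,-30,0,0,-1.173,-0.38]]'
python3 - <<'E'
from h import *
s=ctrl.get_state();print(s["time"],s["position"],R.from_rotvec(s["tool_rot"]).as_matrix().round(3),s["ft_force"],s["grip_width"],s["joint_positions"].round(2))
E
```

```text
time: 1.65
position: [0.5224, -0.0356, 0.2704]
tool_rot: [2.216, 2.225, 0.0]
ft_force: [0.8, -0.8, -0.8]
grip_width: 0.689
1.65 [ 0.52241844 -0.03559524  0.27043145] [[-0.004  1.     0.001]
 [ 1.     0.004 -0.001]
 [-0.001  0.001 -1.   ]] [ 0.83066757 -0.82746162 -0.84087512] 0.6892374063411025 [ 0.63  0.07 -0.64  1.69  0.04  1.39 -0.01]
```

```bash
python3 -m handwheel '[[0,0,0,0,0,0,-0.38],[0,0,0,0,0,0,-0.38],[0,0,0,0,0,0,-0.38],[0,0,0,0,0,0,-0.38]]'
python3 - <<'E'
from h import *
s=ctrl.get_state();cm=ctrl.camera_model("wrist")
cv2.imwrite("pics/wrist1.png",ctrl.get_image("wrist")[:,:,::-1])
np.save("w1.npy",cm,allow_pickle=True);print(s["position"],cm["xyz"],s["ft_force"])
E
```

```text
time: 2.15
position: [0.5216, -0.0388, 0.2704]
tool_rot: [2.223, 2.219, -0.001]
ft_force: [-0.1, -0.6, -0.3]
grip_width: 0.69
[ 0.5215644  -0.03883853  0.27042799] [0.52155841 0.03729048 0.41837082] [-0.09475128 -0.63400386 -0.32931709]
```

View pics/wrist1.png

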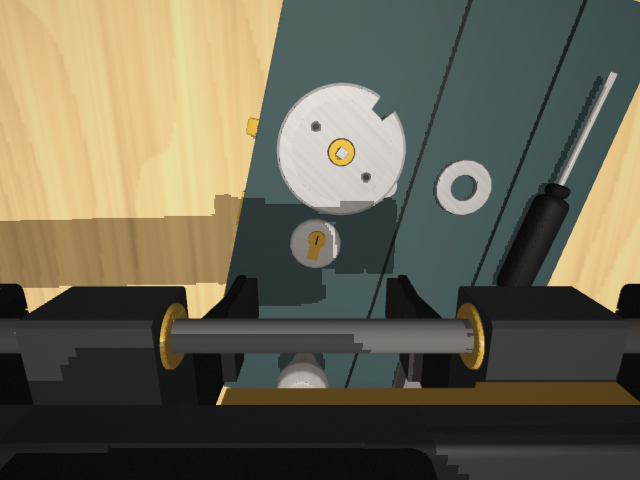

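```bash
python3 -m handwheel '[[-40,45,0,0,0,0,-0.38],[-80,90,0,0,0,0,-0.38],[-80,90,0,0,0,0,-0.38],[-80,90,0,0,0,0,-0.38],[-80,90,0,0,0,0,-0.38]]'
python3 - <<'E'
from h import *
s=ctrl.get_state();cm=ctrl.camera_model("wrist")
cv2.imwrite("pics/wrist2.png",ctrl.get_image("wrist")[:,:,::-1])
np.save("w2.npy",cm,allow_pickle=True);print(s["position"],cm["xyz"],s["ft_force"])
for n in("w1","w2"):
    cm=np.load(n+".npy",allow_pickle=True).item();im=cv2.imread(f"pics/wrist{n[1]}.png")
    hsv=cv2.cvtColor(im,cv2.COLOR_BGR2HSV)
    m=((hsv[...,1]<45)&(hsv[...,2]>110)).astype(np.uint8)
    cs,_=cv2.findContours(m,cv2.RETR_EXTERNAL,cv2.CHAIN_APPROX_NONE)
    for c in cs:
        if cv2.contourArea(c)>3000:
            h=cv2.convexHull(c);e=cv2.fitEllipse(c);print(n,cv2.contourArea(c),cv2.boundingRect(c),e)
            P=np.array([onz(cm,*p[0],.092)[:2] for p in c]);
            A=np.c_[2*P,np.ones(len(P))]
            for _ in range(5):
                x=np.linalg.lstsq(A,(P**2).sum(1),rcond=None)[0];r=np.sqrt(x[2]+x[:2]@x[:2])
                k=abs(np.hypot(*(P-x[:2]).T)-r)<.0015;P,A=P[k],A[k]
            print("circle",x[:2],r,len(P))
E
```

```text
time: 2.82
position: [0.6114, -0.1158, 0.2711]
tool_rot: [2.218, 2.224, 0.0]
ft_force: [-0.3, -0.2, -0.7]
grip_width: 0.689
[ 0.6114443  -0.11582956  0.27112998] [ 0.61098712 -0.03979597  0.41908807] [-0.30351474 -0.1598154  -0.67463688]
w1 12988.5 (276, 82, 130, 132) ((340.1305236816406, 148.90199279785156), (126.88712310791016, 131.17608642578125), 143.47833251953125)
circle [0.53757906 0.02003772] 0.0542704127022094 289
w2 14384.5 (161, 0, 141, 125) ((230.9844970703125, 58.30910110473633), (126.26058197021484, 148.2420196533203), 113.91292572021484)
circle [0.53897928 0.01384214] 0.05257432891821299 89
```

View pics/wrist2.png

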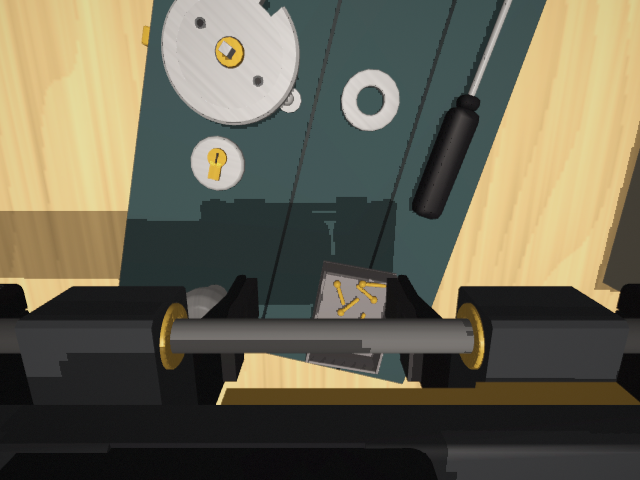

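The pin's foot and domed tip now show at about (290,100); the rose's outline from the first wrist view gives r = 54.3 mm, as it should be.

Run:
```python
from h import *
a=cv2.imread("pics/wrist2.png")[0:130,150:320];b=cv2.imread("pics/wrist1.png")[70:220,265:420]
cv2.imwrite("pics/z2.png",cv2.resize(a,None,fx=4.5,fy=4.5,interpolation=cv2.INTER_CUBIC));cv2.imwrite("pics/z1.png",cv2.resize(b,None,fx=4,fy=4,interpolation=cv2.INTER_CUBIC))
```

```text
(no output)
```

View pics/z2.png

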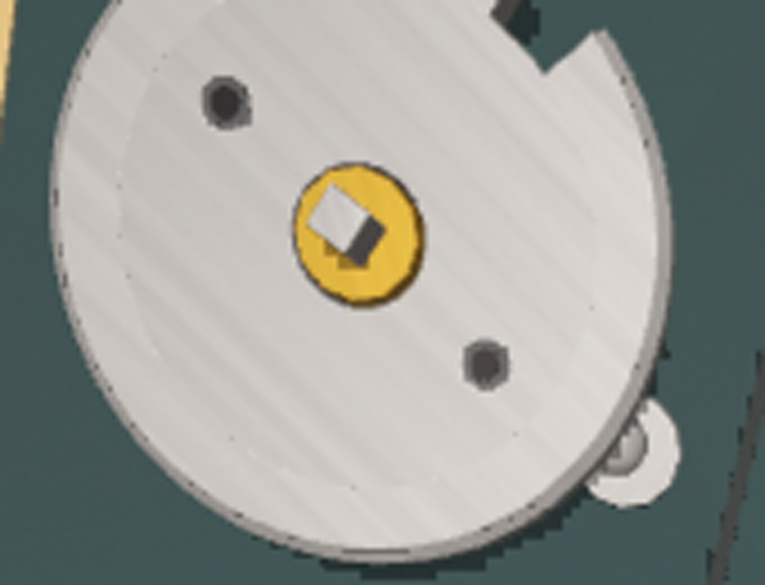

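View pics/z1.png

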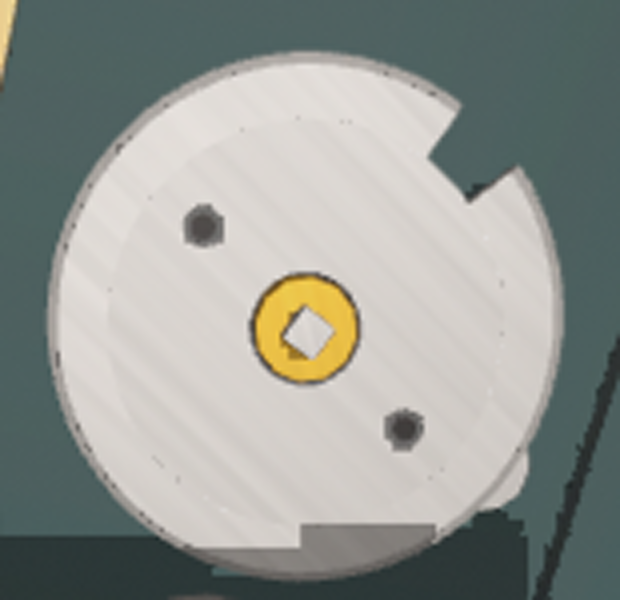

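Run:
```python
from h import *
w1=np.load("w1.npy",allow_pickle=True).item();w2=np.load("w2.npy",allow_pickle=True).item();t=ctrl.camera_model("top");sc=ctrl.camera_model("scene")
f1=lambda x,y,z:onz(w1,265+(x+.5)/4-.5,70+(y+.5)/4-.5,z)
f2=lambda x,y,z:onz(w2,150+(x+.5)/4.5-.5,(y+.5)/4.5-.5,z)
h1,h2=f1(204,226,.092),f1(404,429,.092);c=(h1+h2)/2
c2=(f2(227,102,.092)+f2(486,364,.092))/2
print("holes mid",c,np.linalg.norm(h1-h2),c2,"bush",f1(305,328,.095),f2(361,234,.095), "spindle",f1(309,333,.108),f2(339,217,.108))
def pol(p,c): d=(p-c)[:2];return np.hypot(*d)*1e3,np.degrees(np.arctan2(d[1],d[0]))
for n,q in dict(h1=(204,226),h2=(404,429),b1=(430,157),b2=(470,201),r1=(462,105),r2=(520,167)).items(): print(n,pol(f1(*q,.092),c))
for n,p in dict(pinfoot=f2(629,456,.063),pindome=f2(619,447,.07)).items(): print(n,p,pol(p,c),pol(p,c2))
pt=onz(t,240+362/4,160+322/3.75,.066);print("top pin",pt,pol(pt,onz(t,240+307/4,160+380/3.75,.093)))
ps=onz(sc,215+468/4,195+200/4,.064);print("scene pin",ps,pol(ps,onz(sc,215+514/4,195+128/4,.095)))
cs=[f1(*q,.108) for q in((308,305),(335,331),(310,360),(283,335))]
print("sq",[pol(cs[(i+1)%4],cs[i]) for i in range(4)])
# door line direction: boards joint in w1
```

```text
holes mid [0.53797336 0.01937122 0.092     ] 0.06013113754633847 [0.53787902 0.01968453 0.092     ] bush [0.53764915 0.01981069 0.095     ] [0.53891241 0.01938548 0.095     ] spindle [0.53782087 0.01952603 0.108     ] [0.53829354 0.0195958  0.108     ]
h1 (np.float64(30.06556877316927), np.float64(135.50460433068682))
h2 (np.float64(30.065568773169193), np.float64(-44.49539566931335))
b1 (np.float64(42.74456931896915), np.float64(53.959219147998446))
b2 (np.float64(42.532431607726714), np.float64(37.50930666261668))
r1 (np.float64(54.49854328137265), np.float64(54.90968921502797))
r2 (np.float64(54.549742773514964), np.float64(36.64939124120253))
pinfoot [ 0.58235689 -0.01482302  0.063     ] (np.float64(56.028053765870844), np.float64(-37.61160112807195)) (np.float64(56.29432849770304), np.float64(-37.80560845976021))
pindome [ 0.5810127  -0.01366989  0.07      ] (np.float64(54.2595493507081), np.float64(-37.51328776275947)) (np.float64(54.5255086801794), np.float64(-37.71406799954443))
top pin [ 0.58167876 -0.01956239  0.066     ] (np.float64(59.73157886421404), np.float64(-38.86250996241786))
scene pin [ 0.5811206  -0.01508572  0.064     ] (np.float64(54.756693350581465), np.float64(-38.07655563360563))
sq [(np.float64(7.516975301288159), np.float64(-42.87742379893612)), (np.float64(7.588349716156261), np.float64(-130.9397392139336)), (np.float64(7.422576623773927), np.float64(137.95941023245257)), (np.float64(7.700456299870143), np.float64(49.74086883760543))]
```

```bash
python3 -m handwheel '[[45,-25,0,0,0,0,-0.38],[90,-50,0,0,0,0,-0.38],[135,-73,20,0,0,0,-0.38],[135,-73,60,0,0,0,-0.38],[135,-73,100,0,0,0,-0.38],[135,-73,130,0,0,0,-0.38],[135,-73,150,0,0,0,-0.38],[135,-73,150,0,0,0,-0.38],[135,-73,150,0,0,0,-0.38],[135,-73,150,0,0,0,-0.38]]'
python3 - <<'E'
from h import *
s=ctrl.get_state();print(s["position"],s["ft_force"],s["joint_positions"].round(2))
cv2.imwrite("pics/wrist3.png",ctrl.get_image("wrist")[:,:,::-1])
E
```

```text
time: 4.12
position: [0.5396, 0.0179, 0.1218]
tool_rot: [2.219, 2.221, 0.002]
ft_force: [0.0, -0.1, 0.3]
grip_width: 0.693
[0.53957532 0.01785715 0.12177376] [ 0.01134014 -0.09923522  0.29948901] [ 0.52  0.24 -0.67  1.85  0.16  1.11 -0.21]
```

View pics/wrist3.png

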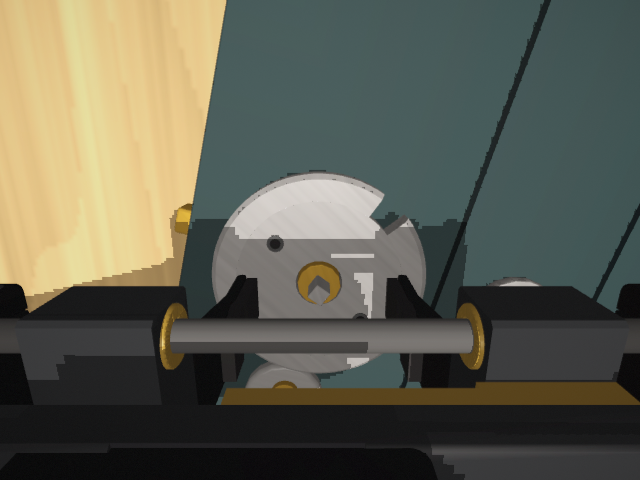

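The notch is upper right (390,215), with both fingertips over the plain face on either side of the spindle. Now I'll centre the tool and descend to contact.

```bash
python3 -m handwheel '[[1.6,-1.6,6,0,0,0,-0.38],[1.6,-1.6,12,0,0,0,-0.38],[1.6,-1.6,14,0,0,0,-0.38],[1.6,-1.6,14,0,0,0,-0.38]]';python3 -m handwheel '[[0,0,0.5,0,0,0,-0.38],[0,0,1,0,0,0,-0.38],[0,0,1,0,0,0,-0.38]]'
```

```text
time: 4.68
position: [0.5371, 0.0194, 0.1061]
tool_rot: [-2.22, -2.223, 0.0]
ft_force: [-0.6, -0.2, 0.1]
grip_width: 0.687
time: 5.05
position: [0.5372, 0.0193, 0.1056]
tool_rot: [2.22, 2.222, -0.0]
ft_force: [-2.4, -0.2, 4.8]
grip_width: 0.688
```

```bash
python3 -m handwheel '[[0,0,-0.3,0,0,0,-0.38],[0.2,0.6,-0.3,0,0,0,-0.38],[0.2,0.6,-0.3,0,0,0,-0.38]]';python3 -m handwheel '[[0,0,0,0,0,0.1,-0.38],[0,0,0,0,0,0.2,-0.38],[0,0,0,0,0,0.3,-0.38],[0,0,0,0,0,0.3,-0.38]]'
```

```text
time: 5.42
position: [0.5379, 0.0194, 0.1057]
tool_rot: [2.22, 2.222, -0.0]
ft_force: [-1.2, 0.5, 4.6]
grip_width: 0.69
time: 5.92
position: [0.5381, 0.0195, 0.1057]
tool_rot: [2.526, 1.867, 0.001]
ft_force: [0.6, -0.4, 3.3]
grip_width: 0.687
```

```bash
python3 -m handwheel '[[0,0,0,0,0,0.1,-0.38],[0,0,0,0,0,0.2,-0.38],[0,0,0,0,0,0.3,-0.38],[0,0,0,0,0,0.4,-0.38],[0,0,0,0,0,0.5,-0.38],[0,0,0,0,0,0.6,-0.38],[0,0,0,0,0,0.6,-0.38]]'
python3 - <<'E'
from h import *
s=ctrl.get_state();print(s["position"],s["ft_force"],s["torque"],s["joint_positions"].round(2))
cv2.imwrite("pics/wrist4.png",ctrl.get_image("wrist")[:,:,::-1])
E
```

```text
time: 6.8
position: [0.5382, 0.0194, 0.1057]
tool_rot: [2.964, 1.039, 0.001]
ft_force: [1.3, -0.2, 1.8]
grip_width: 0.69
[0.53823792 0.01938306 0.10567493] [ 1.28302901 -0.22234379  1.76024994] [-0.07987498 -0.15683393  0.01153592] [ 0.41  0.23 -0.55  1.87  0.14  1.08 -1.09]
```

View pics/wrist4.png

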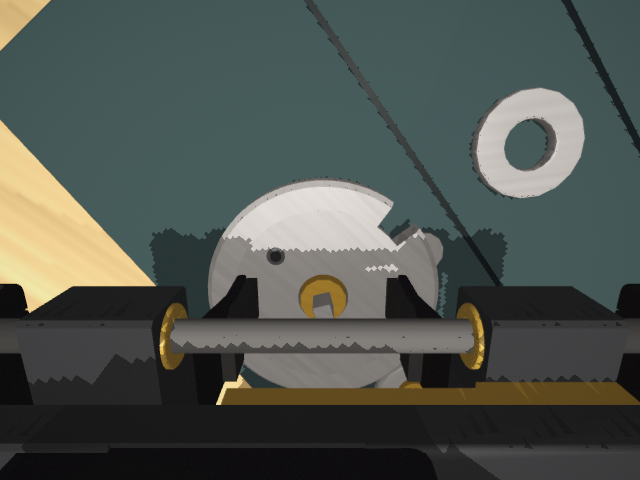

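The rose follows the fingers: the notch is at (398,225) in the turned view, with little slip. The foot of the pin is at (432,245).

```bash
python3 -m handwheel '[[0,0,0.3,0,0,0,-0.38],[0,0,0.3,0,0,0.1,-0.38],[0,0,0.3,0,0,0.2,-0.38],[0,0,0.3,0,0,0.3,-0.38],[0,0,0.3,0,0,0.4,-0.38],[0,0,0.3,0,0,0.5,-0.38],[0,0,0.3,0,0,0.5,-0.38]]'
python3 - <<'E'
from h import *
s=ctrl.get_state();print(s["position"],s["ft_force"],s["torque"],s["joint_positions"].round(2))
np.save("w5.npy",ctrl.camera_model("wrist"),allow_pickle=True)
a=ctrl.get_image("wrist")[:,:,::-1];cv2.imwrite("pics/wrist5.png",a)
cv2.imwrite("pics/z5.png",cv2.resize(a[160:320,200:460],None,fx=3,fy=3,interpolation=cv2.INTER_CUBIC))
E
```

```text
time: 7.72
position: [0.5383, 0.0193, 0.1057]
tool_rot: [3.129, 0.273, 0.002]
ft_force: [1.1, -1.1, 3.9]
grip_width: 0.691
[0.53826343 0.01934074 0.10565777] [ 1.1032581  -1.07646713  3.86938463] [-0.15343503 -0.21439546  0.01568182] [ 0.36  0.23 -0.49  1.87  0.12  1.07 -1.58]
```

View pics/z5.png

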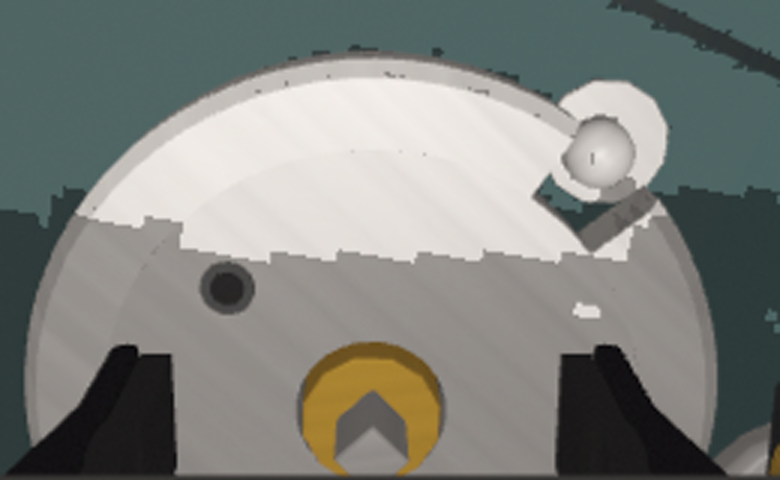

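Run:
```python
from h import *
w=np.load("w5.npy",allow_pickle=True).item();c=np.array([.538,.0195,0])
f=lambda x,y,z:onz(w,200+(x+.5)/3-.5,160+(y+.5)/3-.5,z)
def pol(p): d=(p-c)[:2];return np.hypot(*d)*1e3,np.degrees(np.arctan2(d[1],d[0]))
for n,q in dict(b1=(532,196,.0917),b2=(590,248,.0917),r2=(655,190,.0917),hole=(227,288,.0917),dome=(600,152,.068),foot=(613,141,.063)).items():print(n,pol(f(*q)))
print(f(371,412,.095))
```

```text
b1 (np.float64(42.32444297131967), np.float64(-24.47408735465484))
b2 (np.float64(42.51609798640955), np.float64(-40.848409808533745))
r2 (np.float64(55.25345323229268), np.float64(-39.64193650247656))
hole (np.float64(29.919461353381262), np.float64(56.50992274838282))
dome (np.float64(53.2123004124618), np.float64(-36.59823117699305))
foot (np.float64(56.15085697060326), np.float64(-38.179104904536054))
[0.53962169 0.01968389 0.095     ]
```

```bash
python3 -m handwheel '[[0,0,0,0,0,0.05,-0.38],[0,0,0,0,0,0.09,-0.38],[0,0,0,0,0,0.09,-0.38],[0,0,0,0,0,0.09,-0.38]]'
python3 - <<'E'
from h import *
np.save("w6.npy",ctrl.camera_model("wrist"),allow_pickle=True)
a=ctrl.get_image("wrist")[:,:,::-1];cv2.imwrite("pics/wrist6.png",a)
cv2.imwrite("pics/z6.png",cv2.resize(a[160:320,200:460],None,fx=3,fy=3,interpolation=cv2.INTER_CUBIC))
E
```

```text
time: 8.28
position: [0.5382, 0.0194, 0.1056]
tool_rot: [3.139, 0.131, 0.002]
ft_force: [0.2, -1.4, 5.3]
grip_width: 0.694
```

View pics/z6.png

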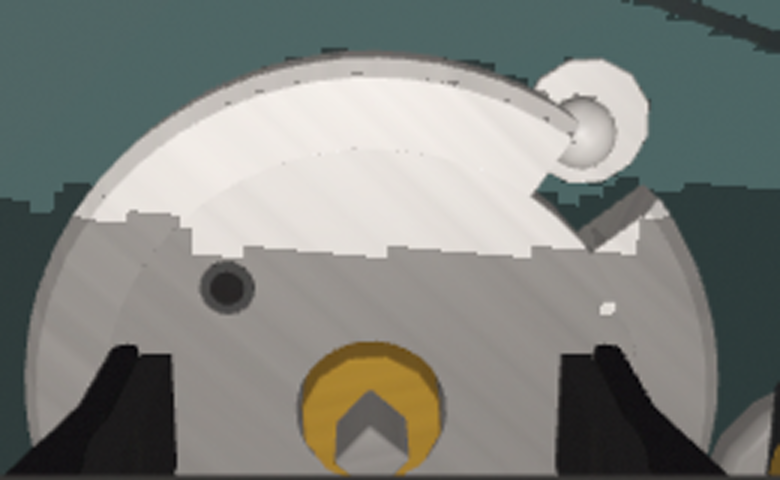

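Run:
```python
from h import *
w=np.load("w6.npy",allow_pickle=True).item()
f=lambda x,y,z:onz(w,200+(x+.5)/3-.5,160+(y+.5)/3-.5,z)
def pol(p): d=(p-c)[:2];return np.hypot(*d)*1e3,np.degrees(np.arctan2(d[1],d[0]))
for c in (np.array([.538,.0195,0]),f(371,412,.095)):
  for n,q in dict(b1=(532,193,.0917),b2=(591,248,.0917),r2=(655,192,.0917),r1=(580,128,.0917),hole=(227,287,.0917),dome=(583,132,.068),foot=(589,121,.064)).items():print(n,pol(f(*q)))
```

```text
b1 (np.float64(42.60007262655581), np.float64(-29.314831689201622))
b2 (np.float64(42.548989724522514), np.float64(-46.21667697237294))
r2 (np.float64(54.98731251175873), np.float64(-45.12298973495479))
r1 (np.float64(54.3614228647751), np.float64(-29.324692097221508))
hole (np.float64(29.99007879285112), np.float64(51.26236279343902))
dome (np.float64(53.453075396484365), np.float64(-36.93016156960745))
foot (np.float64(55.43457646266249), np.float64(-37.462776118631126))
b1 (np.float64(41.29338876760465), np.float64(-30.440984744890976))
b2 (np.float64(41.543231442750134), np.float64(-47.8149881411736))
r2 (np.float64(53.95548424768962), np.float64(-46.33260835466767))
r1 (np.float64(53.05311395957911), np.float64(-30.201444770521018))
hole (np.float64(28.997596118636686), np.float64(53.56300785956177))
dome (np.float64(52.266724274503886), np.float64(-38.00302303993001))
foot (np.float64(54.25723878112386), np.float64(-38.50796641022808))
```

```bash
python3 -m handwheel '[[0,0,1,0,0,0,-0.38],[0,0,2,0,0,0,-0.38],[0,0,3,0,0,0,-0.38],[0,0,4,0,0,0,-0.38],[0,0,5,0,0,0,-0.38],[0,0,6,0,0,0,-0.38],[0,0,6,0,0,0,-0.38]]'; python3 -m handwheel '[[0,0,1,0,0,0,-0.38],[0,0,2,0,0,0,-0.38],[0,0,3,0,0,0,-0.38],[0,0,4,0,0,0,-0.38],[0,0,5,0,0,0,-0.38],[0,0,5,0,0,0,-0.38]]'
python3 - <<'E'
from h import *
a=ctrl.get_image("wrist")[:,:,::-1];cv2.imwrite("pics/wrist7.png",a)
cv2.imwrite("pics/z7.png",cv2.resize(a[160:320,200:460],None,fx=3,fy=3,interpolation=cv2.INTER_CUBIC))
E
```

```text
time: 9.2
position: [0.538, 0.0194, 0.0995]
tool_rot: [3.139, 0.13, 0.001]
ft_force: [1.6, -0.6, 5.7]
grip_width: 0.693
time: 9.95
position: [0.538, 0.0195, 0.0944]
tool_rot: [3.139, 0.13, 0.001]
ft_force: [1.6, -1.4, 5.6]
grip_width: 0.691
```

View pics/z7.png

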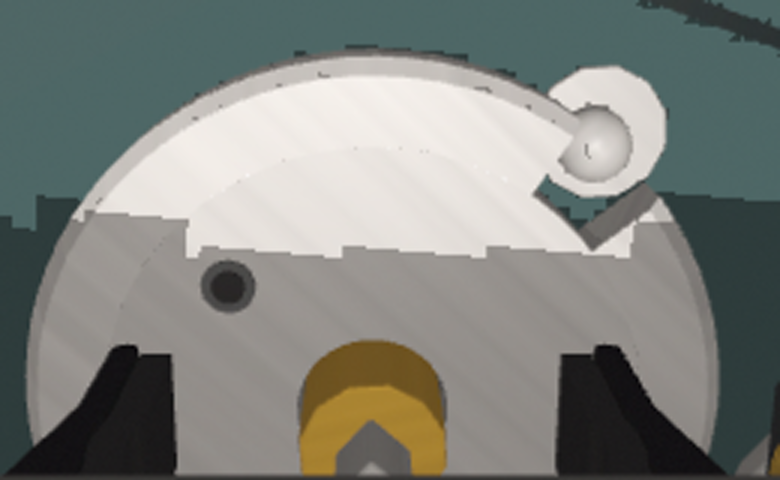

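The underside is now about 6 mm off the door, below the pin's top, and the force is still only the ring's 5.6 N, so the notch has passed over the pin. I'll press it home.

```bash
python3 -m handwheel '[[0,0,1,0,0,0,-0.38],[0,0,2,0,0,0,-0.38],[0,0,3,0,0,0,-0.38],[0,0,4,0,0,0,-0.38],[0,0,5,0,0,0,-0.38],[0,0,5.5,0,0,0,-0.38],[0,0,5.5,0,0,0,-0.38]]'; python3 -m handwheel '[[0,0,0.5,0,0,0,-0.38],[0,0,1,0,0,0,-0.38],[0,0,1.5,0,0,0,-0.38],[0,0,1.5,0,0,0,-0.38]]'
```

```text
time: 10.88
position: [0.5379, 0.0195, 0.0889]
tool_rot: [3.139, 0.129, 0.001]
ft_force: [1.2, -1.3, 5.3]
grip_width: 0.693
time: 11.38
position: [0.538, 0.0196, 0.0884]
tool_rot: [3.138, 0.129, 0.001]
ft_force: [-0.5, -1.8, 12.0]
grip_width: 0.689
```

```bash
python3 -m handwheel '[[0,0,0.7,0,0,0,-0.38],[0,0,1.2,0,0,0,-0.38],[0,0,1.2,0,0,0,-0.38]]';python3 -m handwheel '[[0,0,-2,0,0,0,-0.38],[0,0,-6,0,0,0,-0.38],[0,0,-20,0,0,0,-0.38],[0,0,-60,0,0,0,-0.38],[0,0,-110,0,0,0,-0.38],[-30,0,-130,0,0,0,-0.38],[-30,0,-130,0,0,0,-0.38],[-30,0,-130,0,0,0,-0.38]]'
python3 - <<'E'
from h import *
s=ctrl.get_state();print(s["position"],s["ft_force"])
np.save("w8.npy",ctrl.camera_model("wrist"),allow_pickle=True)
a=ctrl.get_image("wrist")[:,:,::-1];cv2.imwrite("pics/wrist8.png",a)
cv2.imwrite("pics/scene8.png",ctrl.get_image("scene")[:,:,::-1])
E
```

```text
time: 11.75
position: [0.538, 0.0195, 0.0884]
tool_rot: [3.138, 0.129, 0.001]
ft_force: [-3.6, -1.4, 19.0]
grip_width: 0.69
time: 12.75
position: [0.5077, 0.017, 0.2159]
tool_rot: [3.139, 0.128, -0.001]
ft_force: [-0.7, -0.8, -0.6]
grip_width: 0.69
[0.50768374 0.01703185 0.21586658] [-0.65545341 -0.8429984  -0.63233546]
```

View pics/wrist8.png

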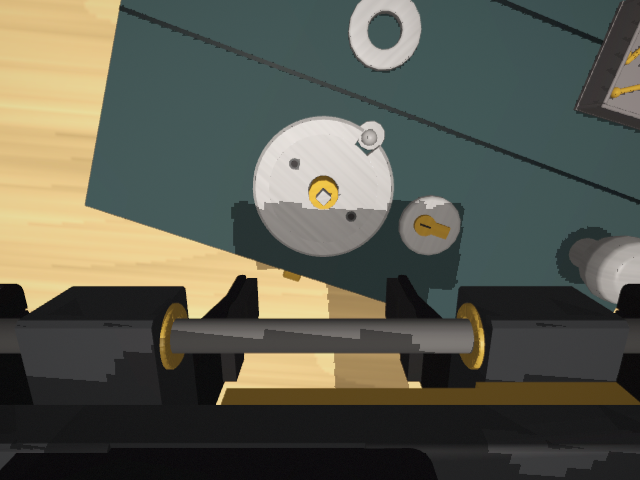

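View pics/scene8.png

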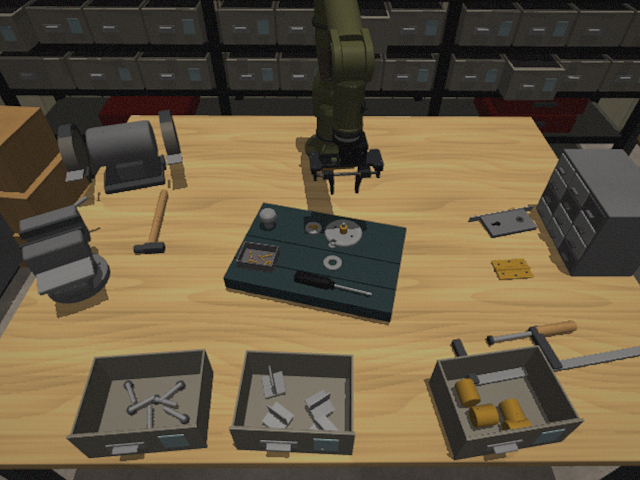

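The last wrist view shows the pin in the notch at (369,137), with the gripper clear of everything. In the scene view the loose items are where they were.

Run:
```python
from h import *
s=ctrl.get_state();print(s["position"],s["ft_force"],abs(s["qd"]).max());print(ctrl.close_job())
```

```text
[0.50764323 0.01712017 0.2151642 ] [ 0.95235989 -0.74726731  0.45418139] 0.007358737828133732
the job is handed in; nothing more can be done
None
```

The rose is turned and pressed home with the pin in its notch, and I handed the job in at about 13 s of the 67 s allowed; no verdict came back.

**What I did:** I located the rose's axis, notch and pin in the camera images. With the jaws partly open, I set both fingertips on the rose's face, one on each side of the spindle, rather than using a single fingertip. Pressing with about 2–5 N, I turned it about 84° clockwise, checked the alignment, pressed it down and lifted straight off.

**Checks:**
- **Alignment:** before pressing, the notch measured about −37.5° to −38.7° and the pin about −37° to −38.5°, so they agreed to within about 1°.
- **Passing the pin:** the push stayed at about 5.5 N as the underside went below the top of the pin, so the rose did not catch on it.
- **Fully home:** it stopped with the tool centre at 88.4 mm; fully home should be 88.0 mm. The force then rose to 19 N with no further movement. That puts it about 0.4 mm short at worst, inside the 1.2 mm allowed.
- **Final pictures:** the pin sits in the notch, the gripper is clear of everything, and no loose item appears to have moved. I judged that last point by eye and did not measure it.

**Disagreements:** the low-resolution top camera put the pin 60 mm from the axis instead of 53 mm, so I relied on the wrist views. The circle fitted to the rose in the second wrist view was also off, because the rose was cut off at the picture's edge, and I did not use it.

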